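# Unbolt the specimen bay's gate and hold it ajar

### The job

Open the little gate of the specimen bay next to the microscope: take the upright knob of its barrel bolt, lift the sagging bolt so that its head clears the bent-up lip of the keeper, draw it back along the gate until it is free of the keeper, then swing the gate out of the bay, towards the robot. The gate is sprung and shuts by itself, so finish while still holding the knob, the gate kept still with its free end about 10 cm ajar, for a colleague to pass a tray in; leave the other things where they stand.

Things in the scene. Friction and masses are not known exactly. Their poses are not given: they have to be found in the camera images.
- bay: the fixed specimen bay: a low pen of clear panels, 420 mm wide (its y), 260 mm deep, its front the gate. Origin on the table in the plane of the closed gate, half-way along it; x points level away from the gate into the bay, y along the closed gate from the latch post (y = -172 mm, top at 142 mm) to the hinge post (y = +190 mm, 190 mm tall), z up. Place and yaw differ each time
- bolt: the barrel bolt: a level 12 x 12 mm steel bar, 245 mm long with its head, loose in two guides on the gate's top; 0.35 kg, balanced under its knob. Origin: the centre of the knob, an upright dark cylinder 24 mm wide and 32 mm tall on a 10 mm stem, 230 mm above the table while the bolt sags, 60 mm above the bar. With the gate shut the knob starts in the bay's frame at x = 0, y = -70 to -62 mm
- front_guide (a point): top, 204 mm above the table, of the guide on the latch side of the knob (y = -100 mm in the bay's frame); its twin is at y = +50 mm. Closed steel staples, 16 mm wide inside and worn tall: the bolt can rise 24 mm above its sagging rest and falls back when let go. Above their tops the knob is free on all sides. The head meets this guide, as the stop of the pull, with the knob at y = -15 mm
- bolt_head (a point): centre of the bolt's head, a dark block 20 x 20 x 32 mm (32 upright), 100 mm from the knob towards the latch post, 166 mm up while the bolt sags: its underside is then 12 mm below the top of the keeper's lip, so it must rise over 12 mm to be drawn past. With the gate shut it is free of the whole keeper once its centre passes y = -128 mm in the bay's frame (knob past y = -28 mm)
- gate (a joint): opening angle of the gate in rad: 0 shut, grows as its free end swings out towards the robot (clockwise seen from above), stop at 1.2. A spring shuts it: 0.25 N m when shut, 0.43 N m at 0.35 rad. With the bolt in the keeper it has only about 0.02 rad of play. 10 cm ajar at the free end is about 0.34 rad
- gate_hinge (a point): point on the gate's upright hinge axis, 145 mm above the table; in the bay's frame at x = 0, y = +165 mm. At the start the knob is 227 to 235 mm from this axis, and 180 mm with the bolt fully drawn
- gate_stile (a point): top of the gate's free end, 145 mm above the table, 295 mm from the hinge axis
- keeper: the keeper on the latch post: two upright steel cheeks 29 mm apart, tops at 195 mm, with the head between them, and on the gate side a bent-up lip 29 mm wide whose top is at 162 mm, and a plate closing the far end; the lip, 8 mm thick, stands at y = -142 mm in the bay's frame. This body's frame is the same as the bay's
- sample_jar: closed jar 48 mm wide, 60 mm tall, standing inside the bay behind the gate; origin under it; leave alone
- dish: shallow glass dish 80 mm wide, 16 mm tall, inside the bay behind the gate; origin under it; leave alone
- slide_box: grey box 90 x 65 x 34 mm on the table beside the latch post; origin under it; leave alone
- lens_can: black cylinder 38 mm wide, 60 mm tall, on the table beyond the hinge post; origin under it; leave alone
- notebook: brown notebook 150 x 210 x 14 mm on the table; origin under it; leave alone
- driver: screwdriver lying on the table; leave alone
- wash_bottle: white bottle 60 mm wide, 150 mm tall, on the table at the right; origin under it; leave alone

How it is judged:
By the outcome, as a careful person would: the job done as asked, in the order asked, and still so for the second after the job is handed in, while the arm keeps its last pose, push and grip.
It also fails if it takes over 32 s, if anything falls off the work surface, if the arm or the gripper's body presses on something with over 40 N, if the wrist force passes 120 N, or if a joint passes its speed limit or range.

### The arm

A 7-joint arm with a two-finger parallel gripper is mounted at the origin on the work surface. World frame = base frame: x ahead of the robot, y to its left, z up, the work surface at z = 0. Lengths are in m, angles in rad, forces in N, time in s.
With the tool pointing down it reaches from about 0.425 to 0.875 m from the base axis. Payload 8.4 kg.
Tool frame: the origin (TCP) lies midway between the tips of the shut fingers; the grasp point (between the pads) lies 19 mm behind it; y points along the fingers, z is the direction in which the jaws open and shut, and the axes are right-handed (so a half turn about y gives the same grasp; the last joint's range is limited). The gripper opens to 87 mm and grips with 3 to 60 N. Pads are 19 mm wide; open, the fingers measure 117 mm over their backs; the gripper's body (75 mm by 190 mm) begins 51 mm behind the grasp point.
Start: joints at [1.202, 0.333, 0.04, 1.465, -0.013, 1.343, -0.059], TCP at [0.173, -0.626, 0.223] pointing down, gripper open.
Joint ranges: [-2.58, 2.58], [-0.38, 2.09], [-1.3, 1.39], [0.25, 2.4], [-1.5, 4.64], [0.08, 2.09], [-2.65, 2.65]. Speed limits (rad/s): [2.22, 2.22, 2.79, 2.79, 3.14, 3.14, 3.14].

### API

Orientations are given as a unit quaternion [w, x, y, z].
In Python, from cell import readout, optics, workorder gives the robot as it stands. The module is installed in compiled form; this text tells all that it offers.
- The arm moves only by the shell command python3 -m jog 'ROWS' [FORCE]. ROWS is text: rows parted by semicolons, each of 7 numbers parted by spaces: the turn, a rotation vector about the tool's x, y, z in degrees, then the shift along the tool's x, y, z in m, then the closure, from -1 (fully open) to 1 (shut), so that 0 is half open. A call has 1 to 20 rows; each row shifts and turns the pose as measured when the row begins, along the tool's axes as they then stand; what a row does not reach is not made up. A row lasts 1/10 s, in which the tool goes at most 50 mm and 8.59 degrees, less where a joint would pass 70% of its speed; a pose out of reach is approached as far as the arm can. A call with a gripper value outside its range is refused whole. The fingers move at their own pace and stop on an object; FORCE is the grip in N (left out, the last holds). Time passes only in rows, so rows that do not move let the fingers close. It gives the time, the measured TCP pose, the force and the opening at its end, in the units of the state.
- readout.state(): the state, without advancing time (a new reading comes with each control period).
- optics.snapshot(name): name is "side" or "top"; returns the picture (480x640x3 uint8, blue, green, red); there is no depth.
- optics.camera_params(name): a dict with "vfov" (degrees; the focal length in pixels is half the picture's height over the tangent of half this angle, whatever the lens; pixels are square), "cx", "cy" (the principal point, pixels), "R" (3x3) and "t" (3): a world point X has camera coordinates R X + t. Camera axes: x right, y down, z forward; pixel columns grow to the right and rows downward; lengths in m; the calibration is good to about 2 mm. A picture is of the moment at which its call begins. camera_params takes no time and is no camera call.
- workorder.close_job(): hands the job in, once; it reports no verdict.
The state is a dict: "time_s": time; "joint_pos": joint angles; "qd": joint speeds; "tau": joint torques, N m; "tool_pos": TCP position; "ee_rot": TCP orientation; "wrist_force": force on the tool from outside, world axes, zero at the start; "ft_torque": the same for the moment, N m; "gripper_width": finger opening in m.
Only numpy, scipy, OpenCV 4.12 (cv2) and the standard library are available. Lean on these libraries where they do the work, as an engineer would, in place of code of your own. Each camera call takes 0.05 s, during which the arm holds its last target.

## Working session

There is one attempt and no reset: what is moved stays moved. The work goes in short steps, Python scripts to look and compute and a shell command to move; the robot and the scene stay as the last step left them, time stands still between calls to the robot, and variables do not carry over. Pictures are saved under pics/ and viewed, and the job is handed in when it is done.

```bash
mkdir -p pics; python3 - <<'E'
from cell import readout, optics
import cv2
print(readout.state())
for n in("side","top"):
    cv2.imwrite(f"pics/{n}0.png",optics.snapshot(n)); print(n,optics.camera_params(n))
E
```

```text
{'time_s': 0.0, 'joint_pos': array([ 1.20182098,  0.33391728,  0.03988498,  1.46627403, -0.01338322,
        1.34327516, -0.05849738]), 'qd': array([ 0.00013091, -0.00162423,  0.00035784,  0.00099597,  0.00046028,
       -0.00040289,  0.00143286]), 'tau': array([ 8.48287782e-04, -6.56365514e+01,  1.33547343e+00, -4.03796303e+01,
       -5.97399473e-02,  4.50104848e-02,  1.77777792e-04]), 'tool_pos': array([ 0.17307069, -0.62605565,  0.22165395]), 'ee_rot': array([ 0.09496189, -0.09520508,  0.70123989, -0.70012917]), 'wrist_force': array([ 0.63437731, -0.04414656, -0.26011271]), 'ft_torque': array([-0.0138889 , -0.00527032,  0.00316053]), 'gripper_width': 0.08705014736766235}
side {'vfov': 53.68313898490588, 'cx': 327.98993091123555, 'cy': 242.87150472125765, 'R': array([[-0.93901175, -0.34318281,  0.02196573],
       [-0.19635737,  0.48263957, -0.85352377],
       [ 0.28231316, -0.80578198, -0.5205907 ]]), 't': array([0.50351751, 0.2721873 , 1.10894522])}
top {'vfov': 54.780136182997296, 'cx': 308.60391584362674, 'cy': 242.32668044345007, 'R': array([[-1.39323108e-02, -9.99900904e-01, -2.01812660e-03],
       [-9.92119395e-01,  1.40751734e-02, -1.24502994e-01],
       [ 1.24519061e-01,  2.67608131e-04, -9.92217180e-01]]), 't': array([-0.04266849,  0.546833  ,  1.16642328])}
```

View pics/side0.png

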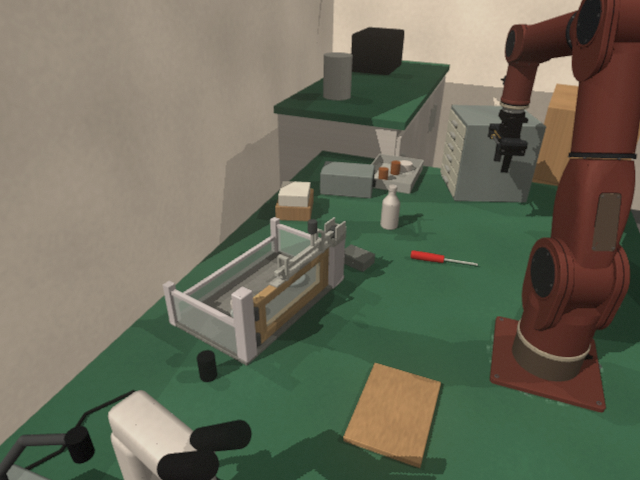

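View pics/top0.png

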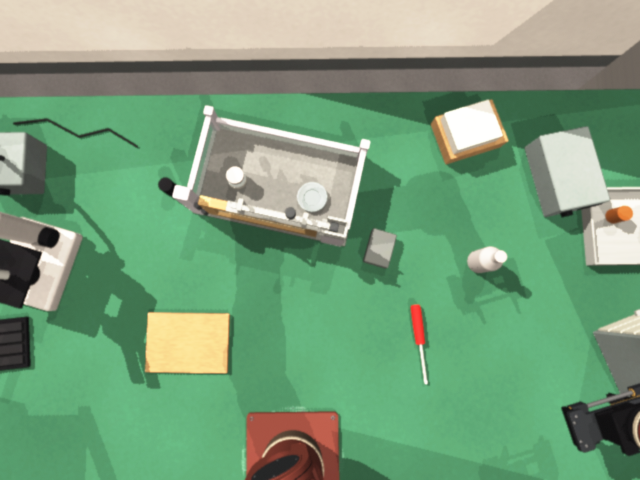

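The top view shows the bay with the hinge post near (182,192), the latch post near (333,237) and the knob near (290,213). In the side view the knob is near (312,227). I'll zoom in.

```bash
python3 - <<'E'
import cv2,numpy as np
t=cv2.imread("pics/top0.png"); s=cv2.imread("pics/side0.png")
a=cv2.resize(t[180:250,160:360],None,fx=4,fy=4,interpolation=cv2.INTER_CUBIC)
b=cv2.resize(s[210:290,240:360],None,fx=4,fy=4,interpolation=cv2.INTER_CUBIC)
c=np.zeros((600,800,3),np.uint8); c[:280]=a; c[280:600,:480]=b
cv2.imwrite("pics/z0.png",c)
E
```

```text
(no output)
```

View pics/z0.png

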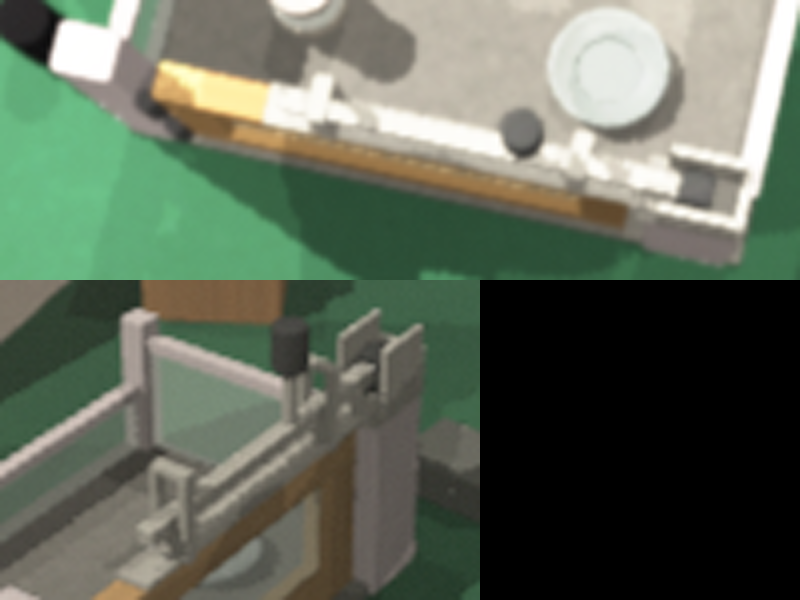

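The zoomed view shows the knob, the two guides at top-view (240,200) and (305,216), and the dark head at (334,226) between the cheeks.

```bash
cat > h.py <<'E'
import cv2,numpy as np
from cell import optics
def ray(n,u,v):
    p=optics.camera_params(n); R=np.array(p["R"]);t=np.array(p["t"]);f=240/np.tan(np.radians(p["vfov"]/2))
    d=R.T@np.array([(u-p["cx"])/f,(v-p["cy"])/f,1]); return -R.T@t,d
def plane(n,u,v,z):
    c,d=ray(n,u,v); return c+d*(z-c[2])/d[2]
def tri(a,b):
    (c1,d1),(c2,d2)=ray("side",*a),ray("top",*b)
    s=np.linalg.lstsq(np.c_[d1,-d2],c2-c1,rcond=None)[0]
    p,q=c1+s[0]*d1,c2+s[1]*d2; return (p+q)/2,np.linalg.norm(p-q)
def blob(img,x0,y0,x1,y1,th):
    r=img[y0:y1,x0:x1].max(2)<th
    n,l,st,c=cv2.connectedComponentsWithStats(r.astype(np.uint8))
    i=1+st[1:,4].argmax(); return c[i]+[x0,y0],st[i]+np.array([x0,y0,0,0,0])
E
python3 - <<'E'
from h import *
t=cv2.imread("pics/top0.png"); s=cv2.imread("pics/side0.png")
kt,a=blob(t,280,200,300,222,100); ks,b=blob(s,302,215,322,240,75); ht,c=blob(t,326,216,342,234,110)
print(kt,a,ks,b,ht,c)
P,e=tri(ks,kt); print("knob",P,e)
print("knob plane",plane("top",*kt,.240),plane("side",*ks,.230))
g2=plane("top",240.5,200,.204);g1=plane("top",305.5,216,.204);H=plane("top",*ht,.182)
print(g1,g2,H)
for A,B in((H,g1),(H,g2),(g1,g2),(P,g2),(H,P)):
    d=(A-B)[:2];print(np.linalg.norm(d),np.degrees(np.arctan2(d[1],d[0])))
E
```

```text
[291.5625 216.625 ] [288 214   7   5  16] [313.15822785 223.94936709] [308 215  14  19 158] [334.15789474 222.26315789] [330 221   9   4  19]
knob [ 0.5816957  -0.0131673   0.23116186] 0.006712862296046692
knob plane [ 0.57678792 -0.01439592  0.24      ] [ 0.58604025 -0.01525419  0.23      ]
[ 0.58434157 -0.04427849  0.204     ] [0.62295096 0.10139625 0.204     ] [ 0.5729397  -0.10934992  0.182     ]
0.06606279647265151 -99.93852893165713
0.21659888113284437 -103.34967872436766
0.15070440161122914 -104.84427698194435
0.12176537078956436 -109.80435905267586
0.0965803437494623 -95.20159239388191
```

```bash
python3 - <<'E'
from h import *
t=cv2.imread("pics/top0.png"); s=cv2.imread("pics/side0.png")
print(t[205:222,282:300].max(2)); print(s[216:248,306:322].max(2)); print(t[218:234,326:344].max(2))
E
```

```text
[[194 195 194 193 194 195 195 192 191 190 189 192 193 193 189 178 177 192]
 [194 196 196 193 191 190 185 180 178 176 180 187 194 196 191 180 174 181]
 [194 196 195 192 183 174 159 147 141 141 152 170 188 196 193 183 177 178]
 [197 195 192 182 159 143 133 127 122 121 125 142 174 190 192 186 181 179]
 [197 194 186 165 141 128 125 122 120 120 119 125 148 173 188 191 189 182]
 [196 190 176 150 133 125 122 121 120 120 120 118 124 147 180 193 193 189]
 [199 189 168 143 128 123 121 121 121 120 119 117 116 135 176 191 194 193]
 [223 210 183 145 125 122 122 122 121 120 119 117 110 122 172 189 192 194]
 [246 243 229 167 125 122 122 122 121 120 118 115 103 112 171 190 192 195]
 [253 253 249 196 130 121 122 122 120 119 116 110  91 107 174 193 194 197]
 [253 253 251 213 134 115 116 118 117 116 109  96  80 124 195 208 210 206]
 [253 253 252 236 161 106 102 106 106 100  90  74  91 176 234 239 239 231]
 [252 253 253 249 210 128  89  80  79  71  65  71 128 220 249 252 250 246]
 [238 248 250 247 233 195 138  84  66  66  79 114 166 225 248 252 251 249]
 [195 207 213 214 227 230 189 126 111 120 141 176 
[... 2821 characters left out ...]
106 120 124 119 115 110]
 [252 253 251 235 172 128 120 121 120 121 119 112 112 135 145 141 134 126]
 [250 251 249 216 149 123 122 122 123 123 122 117 118 143 152 153 151 149]
 [239 243 242 190 131 123 123 123 124 121 119 118 128 149 156 156 156 156]
 [181 211 226 171 124 119 120 119 119 117 114 115 132 149 156 157 157 156]
 [158 167 165 127 105 103 106 107 111 112 110 113 140 153 157 157 157 154]
 [207 193 155 116  99  93  94  93  94  98  99 106 139 153 156 156 157 158]
 [246 239 219 203 190 164 140 111  96  93  96 109 141 154 156 155 155 170]
 [246 245 246 249 248 239 227 206 191 169 153 154 166 167 164 161 157 180]
 [190 203 229 245 247 245 246 248 248 242 232 227 226 218 206 192 176 197]]
```

```bash
python3 - <<'E'
from h import *
K=plane("top",290,211.8,.246);S=plane("side",312.2,226.3,.230)
P,e=tri((312.2,221.3),(290,211.8)); print(K,S,P,e)
H=plane("top",334,226,.182);g2=plane("top",240.5,200,.204);g1=plane("top",305.5,216,.204)
print(H)
# gate cap: hinge at y=165; latch post etc
for n,A,B,L in(("H-K",H,K,.1),("K-g2",K,g2,.115),("H-g2",H,g2,.216),("g1-g2",g1,g2,.15)):
    d=(A-B)[:2];print(n,L,np.linalg.norm(d),np.degrees(np.arctan2(d[1],d[0])))
E
```

```text
[ 0.58626149 -0.0113578   0.246     ] [ 0.58386626 -0.00342011  0.23      ] [ 0.58728329 -0.01116328  0.23932277] 0.0005504773750718081
[ 0.56431299 -0.10881043  0.182     ]
H-K 0.1 0.09989370480612018 -102.69250228682165
K-g2 0.115 0.11857315601043239 -108.02456745696531
H-g2 0.216 0.21823212763336508 -105.58665063527285
g1-g2 0.15 0.15070440161122914 -104.84427698194435
```

```bash
python3 - <<'E'
import cv2,numpy as np
t=cv2.imread("pics/top0.png"); s=cv2.imread("pics/side0.png")
cv2.imwrite("pics/z1.png",cv2.resize(t[100:250,155:375],None,fx=3.6,fy=3.6,interpolation=cv2.INTER_CUBIC))
cv2.imwrite("pics/z2.png",cv2.resize(s[205:365,155:365],None,fx=3.7,fy=3.7,interpolation=cv2.INTER_CUBIC))
g=cv2.cvtColor(t,cv2.COLOR_BGR2HSV)
# green table boundary at back: row per column
m=((g[...,0]>55)&(g[...,0]<95)&(g[...,1]>100))
print([(c,int(np.argmax(m[60:130,c])+60)) for c in range(0,640,40)])
E
```

```text
[(0, 98), (40, 97), (80, 97), (120, 96), (160, 96), (200, 96), (240, 95), (280, 94), (320, 94), (360, 94), (400, 93), (440, 93), (480, 92), (520, 92), (560, 91), (600, 91)]
```

View pics/z1.png

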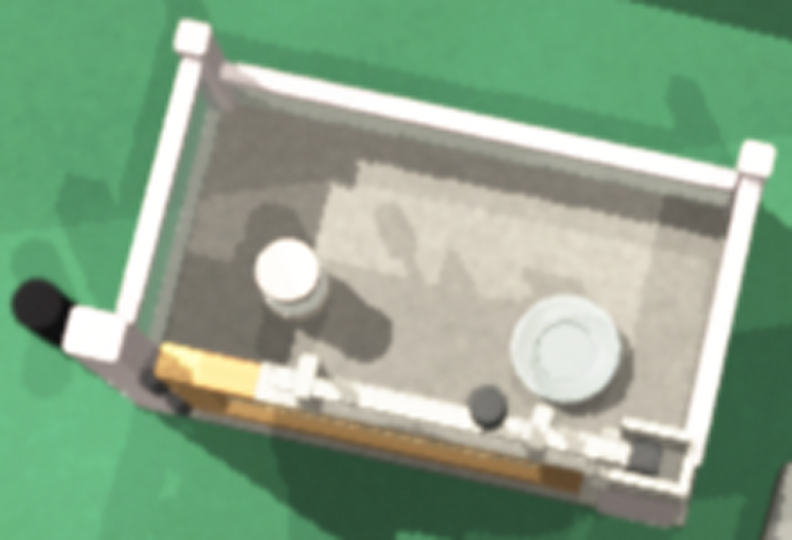

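View pics/z2.png

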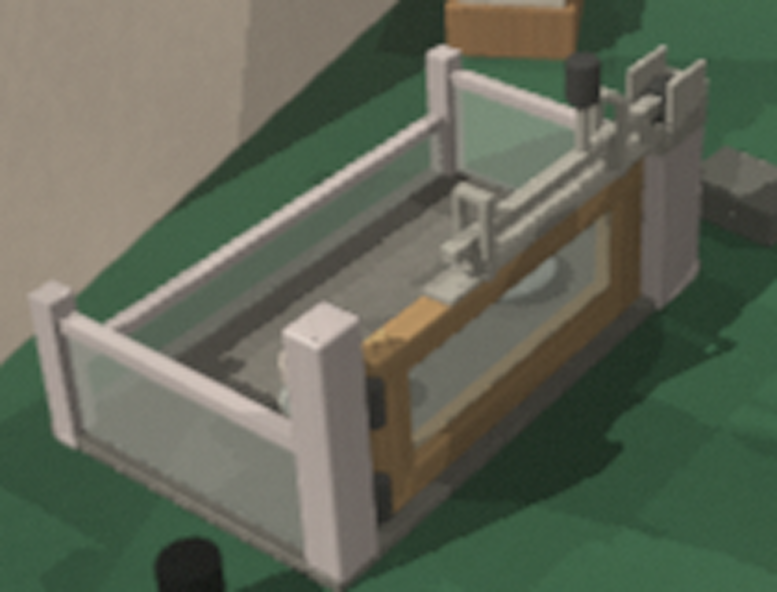

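```bash
python3 - <<'E'
from h import *
T=lambda x,y,z:plane("top",155+x/3.6-.36,100+y/3.6-.36,z)
S=lambda x,y:(155+x/3.7-.36,205+y/3.7-.36)
pt=lambda x,y:(155+x/3.6-.36,100+y/3.6-.36)
f=dict(g2=T(309,382,.204),g1=T(543,436,.204),K=T(487,404,.246),H=T(643,456,.182),HP=T(97,334,.19))
for k,v in f.items():print(k,v)
b1,b2=T(194,40,.15),T(756,160,.15)
print("back",np.linalg.norm(b1-b2),np.degrees(np.arctan2(*(b1-b2)[:2])))
for n,a,b,L in(("g2-g1","g2","g1",.15),("HP-g1","HP","g1",.29),("HP-K","HP","K",.256),("HP-H","HP","H",.356),("K-H","K","H",.1),("HP-g2","HP","g2",.14)):
    d=(f[a]-f[b])[:2];print(n,L,np.linalg.norm(d),np.degrees(np.arctan2(*d)))
for n,a,b in(("hp",(325,325),(97,334)),("b1",(52,297),(194,40)),("b2",(444,55),(756,160)),("knobtop",(583,61),(487,404))):
    print(n,tri(S(*a),pt(*b)))
E
```

```text
g2 [0.60978524 0.10139852 0.204     ]
g1 [ 0.57356281 -0.04407768  0.204     ]
K [ 0.58612815 -0.01117991  0.246     ]
H [ 0.56362973 -0.10708881  0.182     ]
HP [0.64565388 0.23819984 0.19      ]
back 0.38681551384545304 13.346379573310104
g2-g1 0.15 0.1499179449204278 13.981880829703247
HP-g1 0.29 0.29133781465392977 14.326571702665426
HP-K 0.256 0.256385591835711 13.425021146684545
HP-H 0.356 0.3548974696610755 13.363061668301143
K-H 0.1 0.09851241789148417 13.201807526433491
HP-g2 0.14 0.14142545848065735 14.69196126139551
hp (array([0.64639992, 0.23975778, 0.18316296]), np.float64(0.0018354605321093346))
b1 (array([0.87408864, 0.19689136, 0.11068319]), np.float64(0.0006421176115292115))
b2 (array([ 0.78045581, -0.19317913,  0.11249222]), np.float64(0.00024814571874725016))
knobtop (array([ 0.58711313, -0.01098678,  0.23991078]), np.float64(0.00039223815477666836))
```

Knob at about (0.586, -0.011), bay yaw about -13.5°. The given lengths agree: head to knob measures 99 mm against 100, and knob to hinge 231 mm against 227–235. Triangulated heights read about 6 mm low in every case, so I use the known heights.

```bash
cat > nav.py <<'E'
import numpy as np
from scipy.spatial.transform import Rotation as Ro
from cell import readout
A=np.radians(13.5); YB=np.array([np.sin(A),np.cos(A),0]); XB=np.array([np.cos(A),-np.sin(A),0])
K=np.array([.5865,-.011,.230]); HG=K+.231*YB; 
def st():
    s=readout.state(); q=s["ee_rot"]; return s,Ro.from_quat([q[1],q[2],q[3],q[0]])
def to(p,R2=None):
    s,R=st(); print("t",s["time_s"],"tcp",s["tool_pos"].round(4),"d_tool",(R.inv().apply(np.array(p)-s["tool_pos"])).round(4))
    if R2 is not None: print("rotvec tool deg",np.degrees((R.inv()*R2).as_rotvec()).round(2))
def down(zdir):
    y=np.array([0,0,-1.]); z=zdir/np.linalg.norm(zdir); return Ro.from_matrix(np.c_[np.cross(y,z),y,z])
E
python3 - <<'E'
from nav import *
s,R=st(); print(R.as_matrix().round(3))
for d in(XB,-XB,YB,-YB): to([*K[:2],.33],down(d))
E
```

```text
[[-0.964 -0.     0.266]
 [-0.266  0.001 -0.964]
 [ 0.    -1.    -0.001]]
t 0.1 tcp [ 0.1731 -0.6261  0.2218] d_tool [-0.5623 -0.1076 -0.4828]
rotvec tool deg [ 8.000e-02 -6.104e+01 -4.000e-02]
t 0.1 tcp [ 0.1731 -0.6261  0.2218] d_tool [-0.5623 -0.1076 -0.4828]
rotvec tool deg [5.0000e-02 1.1896e+02 9.0000e-02]
t 0.1 tcp [ 0.1731 -0.6261  0.2218] d_tool [-0.5623 -0.1076 -0.4828]
rotvec tool deg [ 3.0000e-02 -1.5104e+02 -1.1000e-01]
t 0.1 tcp [ 0.1731 -0.6261  0.2218] d_tool [-0.5623 -0.1076 -0.4828]
rotvec tool deg [ 0.08 28.96  0.03]
```

```bash
python3 -m jog '0 -8 0 0 -0.037 0 -1; 0 -8 0 0 -0.037 0 -1; 0 -8 0 0 -0.037 0 -1; 0 -8 0 0 0 0 -1; 0 -8 0 0 0 0 -1; 0 -8 0 0 0 0 -1; 0 -8 0 0 0 0 -1; 0 -5 0 0 0 0 -1'; python3 - <<'E'
from nav import *
to([*K[:2],.32],down(XB)); print(st()[0]["joint_pos"])
E
```

```text
time_s: 0.9
tool_pos: [0.1729, -0.6245, 0.3329]
ee_rot: [0.45, -0.448, 0.549, -0.543]
wrist_force: [-0.7, 0.6, -0.9]
gripper_width: 0.0871
t 0.9 tcp [ 0.1729 -0.6245  0.3329] d_tool [-0.6818  0.017   0.2873]
rotvec tool deg [ 0.29  2.35 -0.46]
[ 1.3043614   0.31282851 -0.09795384  1.26984564  0.03007528  1.56983336
  1.01624806]
```

```bash
python3 -m jog '0 1 0 -0.034 0 0.0143 -1; 0 1 0 -0.034 0 0.0143 -1; 0 0 0 -0.034 0 0.0143 -1; 0 0 0 -0.034 0 0.0143 -1; 0 0 0 -0.034 0 0.0143 -1; 0 0 0 -0.034 0 0.0143 -1; 0 0 0 -0.034 0 0.0143 -1; 0 0 0 -0.034 0 0.0143 -1; 0 0 0 -0.034 0 0.0143 -1; 0 0 0 -0.034 0 0.0143 -1; 0 0 0 -0.034 0 0.0143 -1; 0 0 0 -0.034 0 0.0143 -1; 0 0 0 -0.034 0 0.0143 -1; 0 0 0 -0.034 0 0.0143 -1; 0 0 0 -0.034 0 0.0143 -1; 0 0 0 -0.034 0 0.0143 -1; 0 0 0 -0.034 0 0.0143 -1; 0 0 0 0 0 0 -1'; python3 - <<'E'
from nav import *
to([*K[:2],.32],down(XB)); print(st()[0]["joint_pos"])
E
```

```text
time_s: 2.7
tool_pos: [0.5478, -0.0936, 0.3285]
ee_rot: [0.439, -0.439, 0.562, -0.547]
wrist_force: [-1.0, 0.0, -0.1]
gripper_width: 0.0868
t 2.7 tcp [ 0.5478 -0.0936  0.3285] d_tool [-0.0891  0.0095  0.0188]
rotvec tool deg [ 0.94  0.22 -0.79]
[ 0.63382469  0.16524642 -0.60988878  1.48522706  0.07755875  1.53389119
 -0.20534928]
```

```bash
python3 -m jog '1 0 -0.8 -0.03 0 0.006 -1; 0 0 0 -0.03 0 0.006 -1; 0 0 0 -0.029 0 0.006 -1; 0 0 0 0 0 0 -1'; python3 - <<'E'
from nav import *
from h import *
to([*K[:2],.211],down(XB)); 
a=optics.snapshot("top");b=optics.snapshot("side")
cv2.imwrite("pics/p1.png",np.vstack([cv2.resize(a[150:270,190:390],None,fx=3,fy=2.5),cv2.resize(b[170:290,230:430],None,fx=3,fy=2.5)]))
E
```

```text
time_s: 3.1
tool_pos: [0.5862, -0.0097, 0.3269]
ee_rot: [0.438, -0.439, 0.555, -0.555]
wrist_force: [-0.2, -0.0, -0.1]
gripper_width: 0.087
t 3.1 tcp [ 0.5862 -0.0097  0.3269] d_tool [0.001  0.1159 0.0008]
rotvec tool deg [0.09 0.15 0.08]
```

View pics/p1.png

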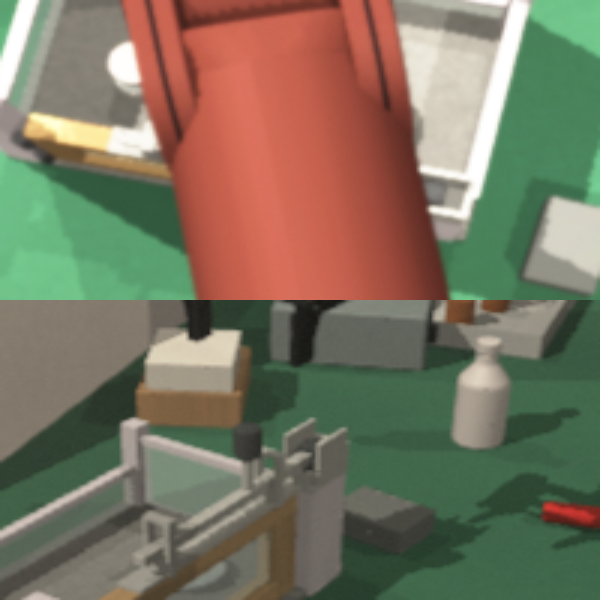

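The arm blocks the top view. In the side view the fingertips straddle the knob's column. I'll check the side calibration with the known TCP.

```bash
python3 - <<'E'
from h import *
from nav import *
p=optics.camera_params("side");f=240/np.tan(np.radians(p["vfov"]/2))
s,R=st()
for n,X in(("tcp",s["tool_pos"]),("knob",K),("f+",s["tool_pos"]+R.apply([0,0,.0435])),("f-",s["tool_pos"]-R.apply([0,0,.0435]))):
    c=p["R"]@X+p["t"]; print(n,p["cx"]+f*c[0]/c[2],p["cy"]+f*c[1]/c[2])
b=optics.snapshot("side"); cv2.imwrite("pics/p2.png",cv2.resize(b[140:260,270:360],None,fx=5,fy=5,interpolation=cv2.INTER_CUBIC))
E
```

```text
tcp 313.3779609874492 188.197644089462
knob 312.34520683259683 224.69577390241548
f+ 298.52678645954575 183.66284115555874
f- 328.7774047148107 192.89986090498115
```

View pics/p2.png

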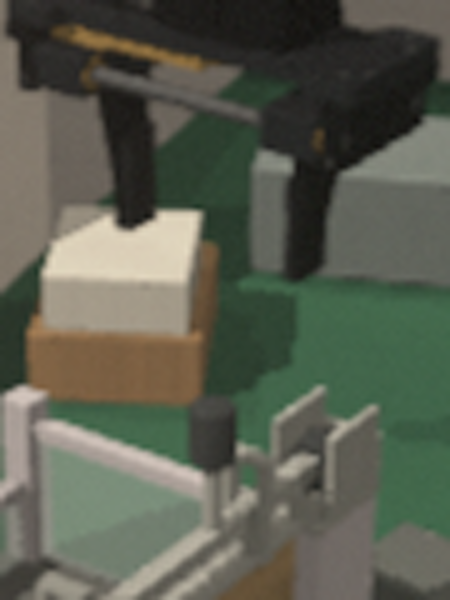

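Measured and predicted tips agree within about 1 px, so I descend onto the knob.

```bash
python3 -m jog '0 0 0 0 0.03 0.001 -1; 0 0 0 0.001 0.03 0 -1; 0 0 0 0 0.025 0 -1; 0 0 0 0 0.018 0 -1; 0 0 0 0 0.010 0 -1; 0 0 0 0 0 0 -1'; python3 - <<'E'
from nav import *
from h import *
to([*K[:2],.212],down(XB)); 
b=optics.snapshot("side"); cv2.imwrite("pics/p3.png",cv2.resize(b[170:260,270:360],None,fx=6,fy=6,interpolation=cv2.INTER_CUBIC))
E
```

```text
time_s: 3.85
tool_pos: [0.5846, -0.0282, 0.211]
ee_rot: [-0.431, 0.435, -0.557, 0.561]
wrist_force: [-0.7, -0.7, 0.7]
gripper_width: 0.0869
t 3.85 tcp [ 0.5846 -0.0282  0.211 ] d_tool [-0.0171 -0.0012 -0.0025]
rotvec tool deg [-0.07 -0.99  0.48]
```

View pics/p3.png

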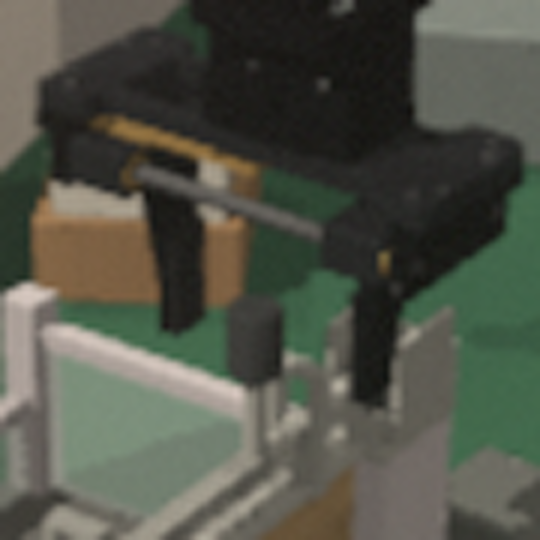

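The tool drifted 17 mm along the gate on the way down without contact. I correct that before closing.

```bash
python3 -m jog '0 -1 0 -0.009 0 -0.002 -1; 0 0 0 -0.008 0 0 -1; 0 0 0 0 0 0 -1'; python3 - <<'E'
from nav import *
to([*K[:2],.212],down(XB)); s=st()[0]; print(s["joint_pos"],s["qd"].round(3))
E
```

```text
time_s: 4.2
tool_pos: [0.5887, -0.0101, 0.2148]
ee_rot: [-0.437, 0.439, -0.552, 0.559]
wrist_force: [-0.5, 0.6, -0.1]
gripper_width: 0.0871
t 4.2 tcp [ 0.5887 -0.0101  0.2148] d_tool [ 0.0014  0.0028 -0.002 ]
rotvec tool deg [-0.36  0.04  0.43]
[ 0.48692713  0.27626937 -0.66049876  1.60640321  0.18344573  1.31606476
 -0.43607182] [ 0.001 -0.009  0.008 -0.008 -0.004  0.006  0.015]
```

```bash
python3 -m jog '0 0 0 0.001 0.002 -0.002 -1; 0 0 0 0 0 0 0.2; 0 0 0 0 0 0 0.2; 0 0 0 0 0 0 0.2; 0 0 0 0 0 0 0.2; 0 0 0 0 0 0 0.2' 30; python3 - <<'E'
from nav import *
from h import *
to([*K[:2],.212],down(XB)); 
b=optics.snapshot("side"); cv2.imwrite("pics/p4.png",cv2.resize(b[170:260,270:360],None,fx=6,fy=6,interpolation=cv2.INTER_CUBIC))
E
```

```text
time_s: 4.8
tool_pos: [0.587, -0.0102, 0.2138]
ee_rot: [-0.438, 0.439, -0.551, 0.559]
wrist_force: [0.1, -0.1, -1.2]
gripper_width: 0.0549
t 4.8 tcp [ 0.587  -0.0102  0.2138] d_tool [ 0.0009  0.0018 -0.0003]
rotvec tool deg [-0.46  0.09  0.43]
```

View pics/p4.png

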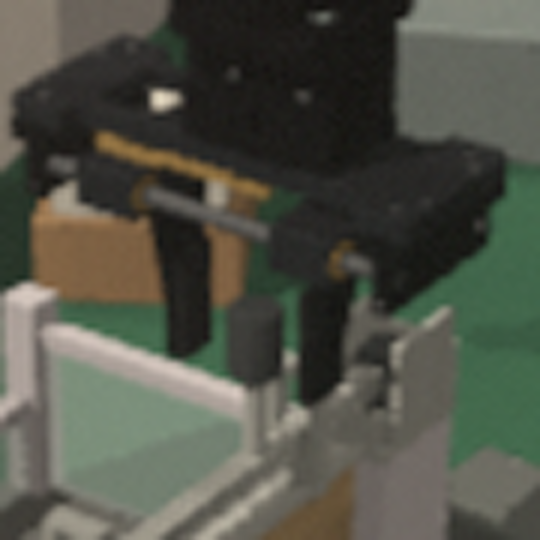

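The fingers straddle the knob and their tips are level with its bottom. Now I close.

```bash
python3 -m jog '0 0 0 0 0 0 1; 0 0 0 0 0 0 1; 0 0 0 0 0 0 1; 0 0 0 0 0 0 1; 0 0 0 0 0 0 1; 0 0 0 0 0 0 1; 0 0 0 0 0 0 1' 30; python3 - <<'E'
from nav import *
to([*K[:2],.212],down(XB)); s=st()[0]; print(s["wrist_force"],s["ft_torque"],s["gripper_width"])
E
```

```text
time_s: 5.55
tool_pos: [0.5868, -0.0102, 0.2137]
ee_rot: [-0.438, 0.439, -0.551, 0.559]
wrist_force: [-0.0, 0.3, 0.0]
gripper_width: 0.0233
t 5.55 tcp [ 0.5868 -0.0102  0.2137] d_tool [ 0.0008  0.0017 -0.0001]
rotvec tool deg [-0.43  0.08  0.43]
[-0.01838748  0.32041247  0.00235815] [ 0.00426015 -0.05455152 -0.04833473] 0.02325753450706624
```

```bash
python3 -m jog '0 0 0 0 -0.006 0 1; 0 0 0 0 -0.006 0 1; 0 0 0 0 -0.005 0 1; 0 0 0 0 0 0 1; 0 0 0 0 0 0 1'; python3 - <<'E'
from nav import *
from h import *
to([*K[:2],.231]); s=st()[0]; print(s["wrist_force"],s["ft_torque"])
b=optics.snapshot("side"); cv2.imwrite("pics/p5.png",cv2.resize(b[170:260,270:360],None,fx=6,fy=6,interpolation=cv2.INTER_CUBIC))
E
```

```text
time_s: 6.05
tool_pos: [0.5861, -0.0102, 0.2312]
ee_rot: [-0.437, 0.439, -0.552, 0.558]
wrist_force: [-1.0, -0.6, -3.2]
gripper_width: 0.0231
t 6.05 tcp [ 0.5861 -0.0102  0.2312] d_tool [0.0007 0.0003 0.0006]
[-0.98855836 -0.61992029 -3.21044291] [-0.00690312 -0.03005607  0.01094846]
```

View pics/p5.png

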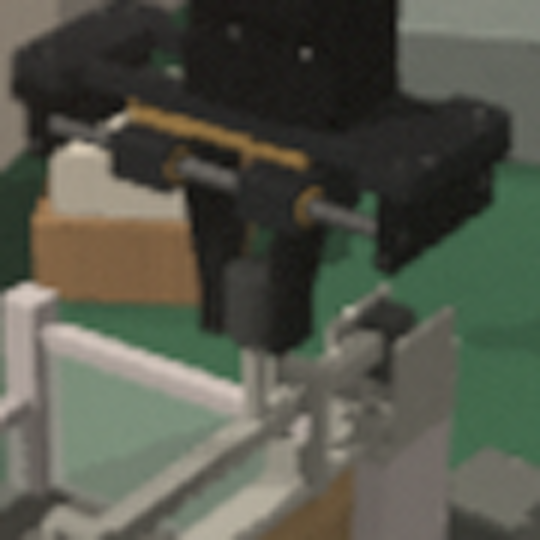

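Lifted 17.5 mm; the 3.2 N matches the bolt's weight, and the head now stands above the lip. Drawing it back in small steps.

```bash
python3 -m jog '0 0 0 -0.005 0 0 1; 0 0 0 -0.005 0 0 1; 0 0 0 -0.005 0 0 1; 0 0 0 -0.005 0 0 1; 0 0 0 0 0 0 1'; python3 - <<'E'
from nav import *
to([*(K+.045*YB)[:2],.231],down(XB)); s=st()[0]; print(s["wrist_force"],s["ft_torque"])
E
```

```text
time_s: 6.6
tool_pos: [0.5909, 0.0117, 0.2304]
ee_rot: [-0.437, 0.439, -0.552, 0.558]
wrist_force: [-0.3, -0.6, -4.1]
gripper_width: 0.0235
t 6.6 tcp [0.5909 0.0117 0.2304] d_tool [-0.0219 -0.0007  0.0011]
rotvec tool deg [-0.27  0.13  0.43]
[-0.26485147 -0.57990712 -4.1381326 ] [-0.03366946 -0.04865604  0.00741899]
```

```bash
python3 -m jog '0 0 0 -0.005 -0.0005 0 1; 0 0 0 -0.005 0 0.0005 1; 0 0 0 -0.005 0 0 1; 0 0 0 -0.005 0 0 1; 0 0 0 -0.003 0 0 1; 0 0 0 0 0 0 1'; python3 - <<'E'
from nav import *
from h import *
to([*(K+.045*YB)[:2],.231],down(XB)); s=st()[0]; print(s["wrist_force"],s["ft_torque"],(s["tool_pos"]-K)@YB)
a=optics.snapshot("top");b=optics.snapshot("side"); cv2.imwrite("pics/p6.png",np.hstack([cv2.resize(b[170:260,270:360],None,fx=4.4,fy=6,interpolation=cv2.INTER_CUBIC),cv2.resize(a[180:270,270:360],None,fx=4.4,fy=6)]))
E
```

```text
time_s: 7.2
tool_pos: [0.5972, 0.0363, 0.2307]
ee_rot: [-0.437, 0.44, -0.552, 0.558]
wrist_force: [0.1, -0.1, -2.9]
gripper_width: 0.0233
t 7.2 tcp [0.5972 0.0363 0.2307] d_tool [ 0.0035 -0.0003  0.0006]
rotvec tool deg [-0.26  0.15  0.42]
[ 0.07566815 -0.09660182 -2.91751492] [ 0.00659451 -0.13790179  0.03346762] 0.04850870779054721
```

View pics/p6.png

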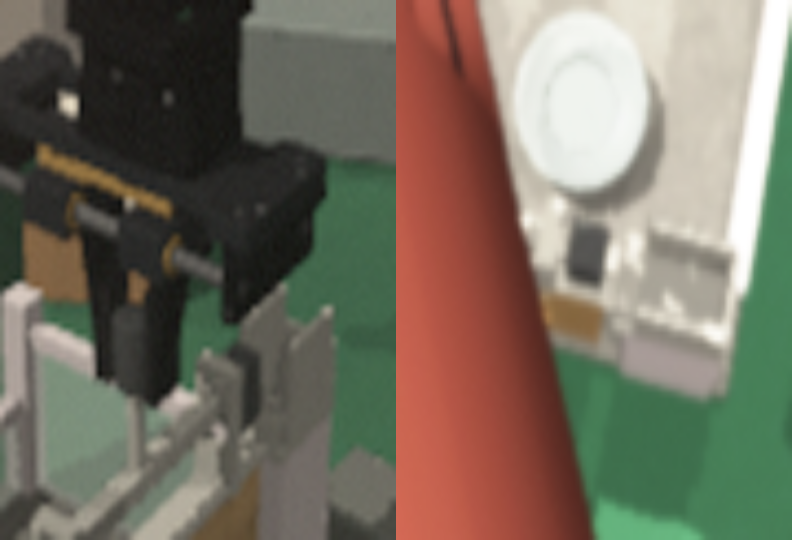

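The head is against the latch-side guide and clear of the keeper in both views, with the knob at y of about -18 mm. Now I swing in arc steps of about 2.5°, turning the tool with the gate.

```bash
python3 -m jog '0 2.5 0 -0.0002 0 -0.008 1; 0 2.5 0 -0.0002 0 -0.008 1; 0 0 0 0 0 0 1'; cat >> nav.py <<'E'
def swing(th,r=None):
    s,R=st(); v=s["tool_pos"]-HG; v[2]=0; c=-v
    thn=np.arctan2(c@XB, c@YB); rr=np.hypot(*v[:2]); a=Ro.from_rotvec([0,0,-th])
    print("theta now",thn.round(4),"r",rr.round(4),"F",s["wrist_force"].round(1),"M",s["ft_torque"].round(2),"w",s["gripper_width"].round(4))
    to([*(HG-a.apply(YB)*(r or .1825))[:2],.231],down(a.apply(XB)))
E
python3 - <<'E'
from nav import *
swing(.34)
E
```

```text
time_s: 7.6
tool_pos: [0.5823, 0.039, 0.2308]
ee_rot: [-0.412, 0.413, -0.571, 0.578]
wrist_force: [0.9, -0.7, -4.5]
gripper_width: 0.023Traceback (most recent call last):
  File "<stdin>", line 2, in <module>
  File "nav.py", line 16, in swing
    print("theta now",thn.round(4),"r",rr.round(4),"F",s["wrist_force"].round(1),"M",s["ft_torque"].round(2),"w",s["gripper_width"].round(4))
                                                                                                                 ^^^^^^^^^^^^^^^^^^^^^^^^
AttributeError: 'float' object has no attribute 'round'
```

```bash
sed -i 's/s\["gripper_width"\].round(4)/s["gripper_width"]/' nav.py; python3 - <<'E'
from nav import *
swing(.34)
E
```

```text
theta now 0.0857 r 0.184 F [ 0.9 -0.7 -4.5] M [-0.06 -0.35  0.02] w 0.023020374349302836
t 7.6 tcp [0.5823 0.039  0.2308] d_tool [-0.0072 -0.0006 -0.0459]
rotvec tool deg [-0.46 14.38  0.35]
```

The gate is following: 0.086 rad, with small forces.

```bash
python3 -m jog '0 2.5 0 -0.0003 0 -0.008 1; 0 2.5 0 -0.0002 0 -0.008 1; 0 2.5 0 -0.0002 0 -0.008 1; 0 2.5 0 -0.0002 0 -0.008 1; 0 0 0 0 0 0 1'; python3 - <<'E'
from nav import *
swing(.34)
E
```

```text
time_s: 8.1
tool_pos: [0.5551, 0.0494, 0.2313]
ee_rot: [-0.361, 0.359, -0.604, 0.613]
wrist_force: [0.9, -1.1, -2.9]
gripper_width: 0.023
theta now 0.2435 r 0.1851 F [ 0.9 -1.1 -2.9] M [-0.05 -0.4   0.11] w 0.02299670396634752
t 8.1 tcp [0.5551 0.0494 0.2313] d_tool [-0.003   0.0001 -0.0177]
rotvec tool deg [-0.77  4.23  0.26]
```

```bash
python3 -m jog '0 1.5 0 -0.001 0 -0.006 1; 0 1.5 0 -0.001 0 -0.006 1; 0 1 0 0 0 -0.005 1; 0 0 0 0 0 0 1; 0 0 0 0 0 0 1; 0 0 0 0 0 0 1'; python3 - <<'E'
from nav import *
from h import *
swing(.34)
a=optics.snapshot("top");b=optics.snapshot("side"); cv2.imwrite("pics/p7.png",np.hstack([cv2.resize(b[180:360,200:360],None,fx=2.5,fy=3.3,interpolation=cv2.INTER_CUBIC),cv2.resize(a[180:290,230:360],None,fx=3,fy=5.4)]))
E
```

```text
time_s: 8.7
tool_pos: [0.5418, 0.0587, 0.2313]
ee_rot: [-0.339, 0.337, -0.616, 0.627]
wrist_force: [1.4, -1.0, -2.6]
gripper_width: 0.0232
theta now 0.3313 r 0.1837 F [ 1.4 -1.  -2.6] M [-0.3  -0.34  0.15] w 0.023160759105700843
t 8.7 tcp [0.5418 0.0587 0.2313] d_tool [-0.0012  0.0003 -0.0016]
rotvec tool deg [-0.88  0.08  0.25]
```

View pics/p7.png

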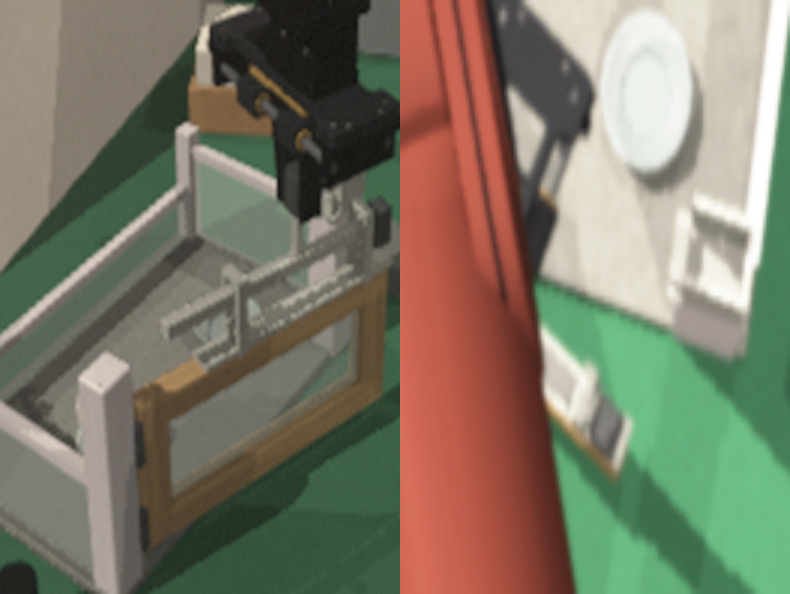

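Both views show the gate open with the bolt held. The stile end is near (306,260.5) in the top view. Checking the opening from that.

```bash
python3 - <<'E'
from h import *
from nav import *
E_=plane("top",306.0,260.5,.15); v=HG-E_; v[2]=0
print(E_,np.linalg.norm(v),np.arctan2(v@XB,v@YB), "ajar",np.linalg.norm((E_-(HG-.295*YB))[:2]))
s=st()[0]; print(s["time_s"],abs(s["qd"]).max(),s["tool_pos"],s["gripper_width"])
E
```

```text
[ 0.48908332 -0.04372689  0.15      ] 0.29854761996044 0.2959993469941988 ajar 0.0875948201324417
8.8 0.001448692057424868 [0.54185095 0.05866837 0.23124916] 0.02307252135810766
```

```bash
python3 - <<'E'
from h import *
a=optics.snapshot("top");cv2.imwrite("pics/top8.png",a)
cv2.imwrite("pics/p8.png",cv2.resize(a[225:285,270:350],None,fx=9,fy=9,interpolation=cv2.INTER_CUBIC))
E
```

```text
(no output)
```

View pics/p8.png

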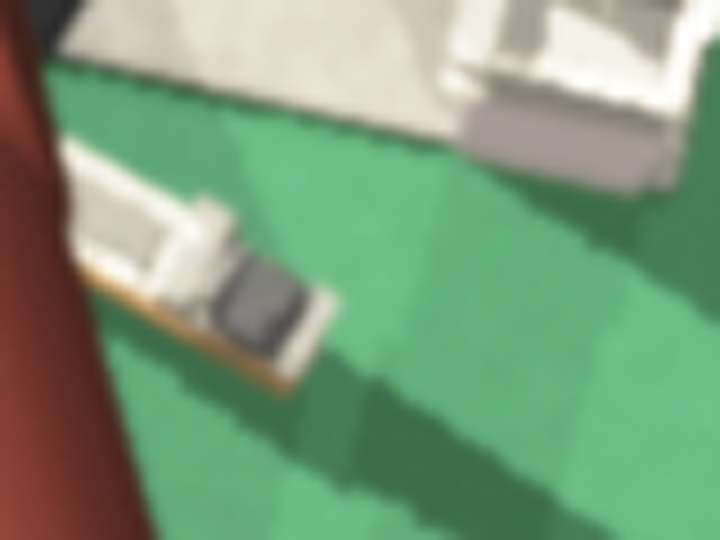

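```bash
python3 - <<'E'
from h import *
from nav import *
q=lambda x,y,z:plane("top",270+x/9-.44,225+y/9-.44,z)
def ang(a,b): d=b-a; return np.degrees(np.arctan2(-d[0],-d[1]))
f0=ang(q(55,60,.01),q(450,143,.01)); f1=ang(q(90,270,.145),q(285,373,.145)); f2=ang(q(95,282,.14),q(285,393,.14)); f3=ang(q(70,140,.145),q(190,203,.145))
print(f0,f1,f2,f3)
for z in(.145,.15):
    E_=q(313,337,z); v=HG-E_; v[2]=0
    print(E_,np.linalg.norm(v),np.arctan2(v@XB,v@YB),np.linalg.norm((E_-(HG-.295*YB))[:2]))
# closed-state reference of stile end: initial image
E
```

```text
12.783443481602598 28.656139546148562 31.088851261538238 28.600004228849265
[ 0.48604015 -0.03976164  0.145     ] 0.29670846723240146 0.3116155632616666 0.09183573353421311
[ 0.48562661 -0.03981214  0.15      ] 0.29696694935650914 0.31271626747510883 0.09220263768144649
```

The estimates disagree: the tool path gives 0.33 rad, the picture of the stile end 0.31 (9.2 cm). Play in the guides would explain the difference, so I open slightly more.

```bash
python3 -m jog '0 1 0 -0.001 0 -0.003 1; 0 0.7 0 -0.0005 0 -0.002 1; 0 0 0 0 0 0 1; 0 0 0 0 0 0 1; 0 0 0 0 0 0 1'; python3 - <<'E'
from nav import *
from h import *
swing(.36)
a=optics.snapshot("top"); b=optics.snapshot("side")
cv2.imwrite("pics/p9.png",cv2.resize(a[225:285,270:350],None,fx=9,fy=9,interpolation=cv2.INTER_CUBIC));cv2.imwrite("pics/p10.png",b)
E
```

```text
time_s: 9.35
tool_pos: [0.5381, 0.0626, 0.231]
ee_rot: [-0.329, 0.327, -0.621, 0.632]
wrist_force: [0.8, -1.1, -3.0]
gripper_width: 0.0231
theta now 0.3598 r 0.1824 F [ 0.8 -1.1 -3. ] M [-0.33 -0.27  0.18] w 0.023115438711808083
t 9.35 tcp [0.5381 0.0626 0.231 ] d_tool [ 0.0001  0.     -0.    ]
rotvec tool deg [-0.87 -0.65  0.26]
```

View pics/p9.png

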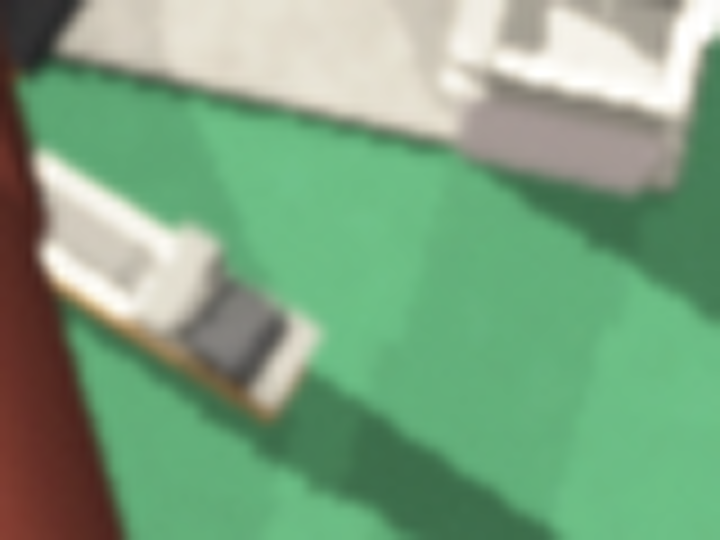

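View pics/p10.png

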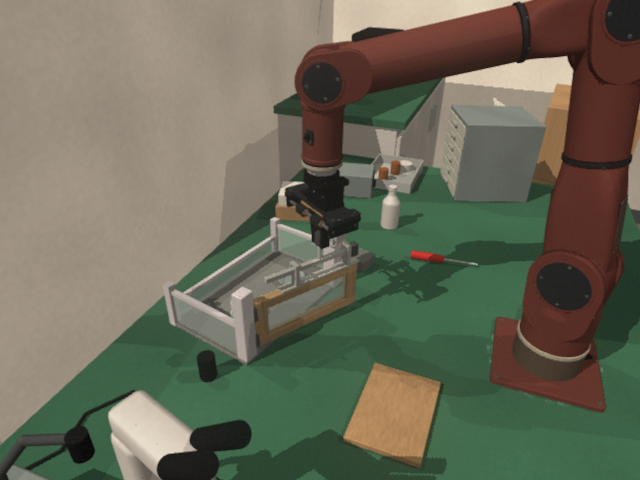

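```bash
python3 - <<'E'
from h import *
from nav import *
q=lambda x,y,z:plane("top",270+x/9-.44,225+y/9-.44,z)
E_=q(295,368,.147); v=HG-E_; v[2]=0
print(E_,np.linalg.norm(v),np.arctan2(v@XB,v@YB),np.linalg.norm((E_-(HG-.295*YB))[:2]))
s=st()[0]; print(s["time_s"],abs(s["qd"]).max(),s["wrist_force"])
E
```

```text
[ 0.47788957 -0.0350158   0.147     ] 0.29704637116949406 0.3433658211358936 0.10116574666919029
9.45 0.0012381460630241426 [ 1.04070598 -1.65819352 -3.37506297]
```

The stile end now measures 10.1 cm ajar, or 0.343 rad. Its radius reads 297 mm against 295, and the arm is still. Handing in.

```bash
python3 - <<'E'
from cell import workorder
print(workorder.close_job())
E
```

```text
the job is handed in; nothing more can be done
None
```

The gate is open about 10 cm and held still by the knob; I handed the job in at about 9.5 s. I gripped the knob, lifted the bolt 17.5 mm over the lip and drew it back about 48 mm until it was clear of the keeper. I then swung the gate out towards the robot, keeping the bolt raised.

**Last checks**
- **Opening:** the top view puts the free end 10.1 cm ajar (0.343 rad).
- **Grip:** the fingers read 23 mm on the 24 mm knob.
- **Forces:** the wrist force in the readings I took never passed about 5 N, mostly the bolt's weight.
- **Other things:** the last side view shows the objects it covers where they stood; the jar was not checked.

**Disagreements**
- The tool's own path gives a wider opening than the camera, 0.36 rad against 0.343. Play in the guides probably explains it, and I went by the picture.
- The angles of the gate's short visible edges, taken before a last small widening of about 0.03 rad, came out lower, at about 0.27 to 0.31 rad.
- Heights from combining the two cameras read about 6 mm low, so I used the heights you gave.
- The tool drifted about 17 mm along the gate on the way down to the knob, without contact; I corrected this before gripping.

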